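# Rack the paint jars and close the keeper

### The arm

A 6-joint arm with a two-finger parallel gripper is mounted at the origin on the work surface. World frame = base frame: x ahead of the robot, y to its left, z up, the work surface at z = 0. Lengths are in m, angles in degrees, forces in N, time in s.
With the tool pointing down it reaches from about 0.25 to 0.725 m from the base axis. Payload 9.7 kg.
Tool frame: the origin (TCP) lies at the centre of the arm's flange, where the gripper is bolted on; the fingertips stand 173 mm ahead of it and the grasp point (between the pads) lies 155 mm ahead of it; z points along the fingers, y is the line along which they close (so a half turn about z gives the same grasp; the last joint's range is limited). The gripper opens to 85 mm and grips with 20 to 120 N. Pads are 22 mm wide; open, the fingers measure 114 mm over their backs; the gripper's body (76 mm by 85 mm) begins 54 mm behind the grasp point. The pads swing forward as they close: fully open they stand 13 mm farther back than shut.
Start: joints at [72.536, 4.979, 10.078, 95.1, 0, 90], TCP at [0.165, 0.525, 0.405] pointing down, gripper open.
Joint ranges: [-179.16, 179.16], [-48.56, 103.87], [-65.8, 70.77], [-126.05, 130.52], [-82.76, 87.17], [-180, 180]. Speed limits (degrees/s): [127.2, 127.2, 147.25, 180, 180, 180].

### API

Orientations are given as a 3x3 rotation matrix whose columns are the frame's x, y, z axes.
In Python, from workcell import state, optics, order gives the robot as it stands.
- The arm moves only by the shell command python3 -m creep 'ROWS' [FORCE]. ROWS is JSON, a list that holds one entry, the list of rows, each a list of 7 numbers: the shift along the world's x, y, z each as a share of 0.5 m, from -1 to 1, then the turn, a rotation vector about the world's x, y, z each as a share of 0.5 rad, from -1 to 1, then the finger opening in mm, from 0 to 85.4. A call has 1 to 20 rows; each row is the pose to reach, as a shift and turn from the pose commanded when the call began; what a row does not reach only later rows make up. A row lasts 1/12 s, in which the tool goes at most 41.7 mm and 7.16 degrees, less where a joint would pass 70% of its speed; a pose out of reach is approached as far as the arm can. A call with a number of a shift or a turn outside -1 to 1 is refused whole. A call with a gripper value outside its range is refused whole. The fingers move at their own pace and stop on an object; FORCE is the grip in N (left out, the last holds). Time passes only in rows, so rows that repeat a pose let the fingers close. It gives the time, the measured TCP pose, the force, the opening and the grip force at its end, in the units of the state.
- state(): the state, without advancing time (a new reading comes with each control period).
- optics.get_image(name): name is "scene" or "top"; returns (picture, depth): 384x512x3 uint8, red, green, blue; 384x512 float32, m along the optical axis (not along the pixel's ray), 0 where there is no reading.
- optics.calibration(name): a dict with "fx", "fy", "cx", "cy" (pixels), "rvec" (rotation vector, rad) and "tvec" (3), from world to camera coordinates, as OpenCV has them. Camera axes: x right, y down, z forward; pixel columns grow to the right and rows downward; lengths in m; the calibration is good to about 2 mm. A picture is of the moment at which its call begins. calibration takes no time and is no camera call.
- order.sign_off(): hands the job in; it is judged then, once.
The state is a dict: "t": time; "q": joint angles; "joint_velocities": joint speeds; "tau": joint torques, N m; "ee_pos": TCP position; "orientation": TCP orientation; "force": force on the tool from outside, world axes, zero at the start; "torque": the same for the moment, N m; "finger_gap": finger opening in m; "grasp_force": force on a finger pad.
Only numpy, scipy, OpenCV 4.12 (cv2) and the standard library are available. Lean on these libraries where they do the work, as an engineer would, in place of code of your own. Each camera call takes 0.05 s, during which the arm holds its last target. There are 200 camera calls.

### The job

Four square paint jars stand touching one another in the long wooden rack. Push the row along the rack together, as one train, until the front jar is fully home against the end stop with no gaps between them, then push the little wooden keeper round on its pivot until it lies square across the rack behind the last jar. Only push: do not lift or tip a jar, do not ram the glass against the stop, and leave the spare jar, the brush pot and the palette knife where they are.

Things in the scene. Friction and masses are not known exactly. Their poses are not given: they have to be found in the camera images.
- rack: Wooden jar rack fixed to the table: a straight channel 335 mm long, 58 mm wide outside. Origin on the table, mid-width; x runs along the rail TOWARDS the end stop (to the robot's left, turned up to 26 degrees either way), y to the keeper's side, z up. Floor 6 mm thick, from x = -170 mm (open end) to +165 mm. Side walls 8 mm thick, 42 mm apart inside, tops 16 mm above the table.
- stop_face (a point): Bottom edge, middle, of the end stop's inner face (rack x = 150 mm, 6 mm above the table). The stop is a fixed block 15 mm thick, 58 mm wide, top 44 mm above the table. The row starts 70 to 120 mm short of it and takes about 1 to 5 N to slide. Home, the jars' centres lie 20, 60, 100 and 140 mm before this face, the last jar's rear face 160 mm.
- jar1: Front jar of the row, nearest the stop: 40 x 40 mm square glass body 38 mm high, black round lid 33 mm across, 50 mm high in all, 80 to 155 g. Origin at the middle of its underside, on the rack's floor, 6 mm above the table; x along the rail to the stop, z up.
- jar2: Second jar, touching the first: 40 x 40 mm square glass body 38 mm high, black round lid 33 mm across, 50 mm high in all, 80 to 155 g. Origin at the middle of its underside, on the rack's floor, 6 mm above the table; x along the rail to the stop, z up.
- jar3: Third jar: 40 x 40 mm square glass body 38 mm high, black round lid 33 mm across, 50 mm high in all, 80 to 155 g. Origin at the middle of its underside, on the rack's floor, 6 mm above the table; x along the rail to the stop, z up.
- jar4: Last jar, farthest from the stop, its rear face (20 mm behind its origin) free: 40 x 40 mm square glass body 38 mm high, black round lid 33 mm across, 50 mm high in all, 80 to 155 g. Origin at the middle of its underside, on the rack's floor, 6 mm above the table; x along the rail to the stop, z up.
- keeper (a joint): Angle (rad) of the keeper, a pale wooden turn-button beside the rack. 0: parallel to the rail, outside the channel, pointing away from the stop (rack -x); 1.57, its end of travel: square across the channel (pointing to rack -y), about 5 mm behind a row that is home. Grows anticlockwise seen from above. Starts at -0.5 to -0.1 (splayed outwards); stiff, about 0.04 N m, and stays where left.
- keeper_pivot (a point): Keeper's vertical pivot axis, 28 mm above the table (half-way up its bar), at rack x = -20.5 mm, y = +38 mm. The bar is 10 mm thick, reaches from 6 mm behind the pivot to 62 mm beyond it, and spans 19 to 37 mm above the table. The fixed block under the pivot is 26 x 22 mm and 18 mm high.
- keeper_peg (a point): Centre of the top, 58 mm above the table, of the round upright peg (12 mm across) that stands on the keeper's bar 50 mm from the pivot.
- spare_jar: Bystander: a spare jar like the others standing loose on the table on the rack's -y side, origin at the middle of its underside. Leave it alone.
- brush_pot: Bystander: white ceramic pot, 68 mm across and 95 mm high, with three brushes standing in it (up to 225 mm high), on the rack's -y side just past the stop; origin at the middle of its underside. Leave it alone.
- palette_knife: Bystander: palette knife 180 mm long lying flat on the table on the rack's +y side, past the stop end; origin at its underside, x along it. Leave it alone.

How it is judged:
By the outcome, as a careful person would: the job done as asked, in the order asked, and still so for the second after the job is handed in, with the robot touching nothing.
It also fails if it takes over 51 s, if anything falls off the work surface, if the arm or the gripper's body presses on something with over 40 N, if the wrist force passes 120 N, or if a joint passes its speed limit or range.

## Working session

There is one attempt and no reset: what is moved stays moved. The work goes in short steps, Python scripts to look and compute and a shell command to move; the robot and the scene stay as the last step left them, time stands still between calls to the robot, and variables do not carry over. Pictures are saved under pics/ and viewed, at most 10 in all, crops included, and the job is handed in when it is done.

```bash
mkdir -p pics; python3 - <<'E'
from workcell import state, optics
import cv2,numpy as np
for n in("top","scene"):
    p,d=optics.get_image(n); cv2.imwrite(f"pics/{n}0.png",p[:,:,::-1]); np.savez(f"{n}0.npz",p=p,d=d)
    print(n,optics.calibration(n))
s=state();print(s['t'],s['ee_pos'],s['orientation'],s['force'],s['finger_gap'])
E
```

```text
top {'fx': 374.58154918070454, 'fy': 374.58154918070454, 'cx': 256.5407230162335, 'cy': 192.91924557989714, 'rvec': array([ 2.14665239, -2.16321945,  0.08393437]), 'tvec': array([0.11907122, 0.60088935, 0.73240835])}
scene {'fx': 359.5957180442608, 'fy': 359.5957180442608, 'cx': 260.03698970703414, 'cy': 189.06254310529192, 'rvec': array([ 2.21780037,  1.20640549, -0.41702636]), 'tvec': array([-0.42927991, -0.29674894,  1.00177931])}
0.1 [0.1650666  0.52464165 0.40401489] [[-9.53902250e-01  3.00117240e-01 -3.73454374e-04]
 [ 3.00117472e-01  9.53901474e-01 -1.21681302e-03]
 [-8.94788621e-06 -1.27280086e-03 -9.99999190e-01]] [-0.3249634  -0.14630185 -0.33403834] 0.0854394657575265
```

View pics/top0.png

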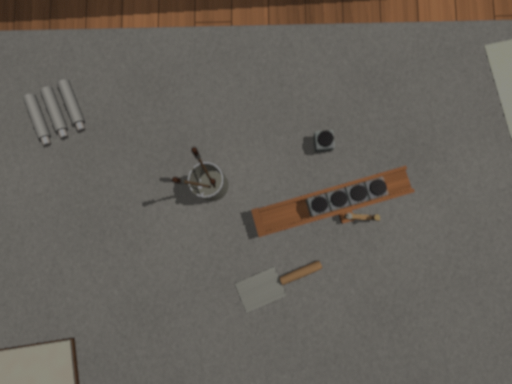

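View pics/scene0.png

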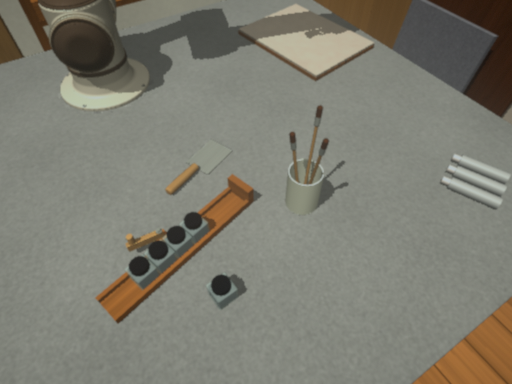

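The top view shows the rack running from (408,180) at the open end to (255,222) at the stop. The four lids run from (377,187) to (319,204), and the keeper is at (345,217) with its peg near (377,217). The robot is below the picture.

```bash
cat > h.py <<'E'
import numpy as np,cv2
from workcell import optics
def cloud(n,d):
    c=optics.calibration(n);v,u=np.mgrid[:384,:512]
    P=np.stack([(u-c['cx'])/c['fx']*d,(v-c['cy'])/c['fy']*d,d],-1)
    R=cv2.Rodrigues(c['rvec'])[0]
    return (P-c['tvec'])@R
E
python3 - <<'E'
from h import *
np.set_printoptions(precision=4,suppress=True)
z=np.load('top0.npz');p,d=z['p'].astype(int),z['d'];W=cloud('top',d)
print('table z',np.median(W[300:370,300:450,2]))
hsv=cv2.cvtColor(z['p'],cv2.COLOR_RGB2HSV)
Z=W[...,2]
roi=np.zeros(Z.shape,bool);roi[160:245,245:420]=1
br=roi&(hsv[...,1]>110)&(hsv[...,0]<20)
wood=br&(Z<.022)
r=cv2.minAreaRect(W[wood][:,:2].astype(np.float32));print('rack rect',r,wood.sum())
m=br&(Z>.036)&(Z<.05);print('high wood px',m.sum())
n,l,s,c=cv2.connectedComponentsWithStats((roi&(Z>.045)).astype(np.uint8))
for i in range(1,n):
    if s[i,4]>3: q=W[l==i];print('z>45',s[i],c[i],q.mean(0))
n,l,s,c=cv2.connectedComponentsWithStats((roi&(p.sum(2)<90)&(Z>.045)).astype(np.uint8))
for i in range(1,n):
    if s[i,4]>20: print('lid',c[i],s[i,4],W[l==i].mean(0))
n,l,s,c=cv2.connectedComponentsWithStats(((hsv[...,1]>60)&roi&(Z>.022)&(Z<.07)).astype(np.uint8))
for i in range(1,n):
    if s[i,4]>3: q=W[l==i];print('wood hi',s[i],c[i],q.mean(0),q.max(0),q.min(0))
b=z['p'][150:250,240:430,::-1];cv2.imwrite('pics/crop0.png',cv2.resize(b,None,fx=4,fy=4,interpolation=cv2.INTER_CUBIC))
E
```

```text
table z 0.0005941736253530312
rack rect ((0.5780245065689087, -0.052540555596351624), (0.07626857608556747, 0.3197110593318939), 15.762260437011719) 2463
high wood px 238
z>45 [348 177  40  27 548] [367.6642 189.8668] [ 0.6033 -0.1046  0.0572]
z>45 [327 189  22  21 271] [338.0074 198.2362] [ 0.5871 -0.0456  0.0601]
z>45 [346 189   3   2   5] [347.2 189.4] [ 0.6058 -0.067   0.0464]
z>45 [310 193  18  22 256] [318.8359 203.9375] [ 0.5758 -0.0075  0.0636]
z>45 [308 198   3   4   5] [308.6 199.2] [0.5869 0.0101 0.0455]
z>45 [251 208   8  11  27] [254.     212.0741] [0.562  0.1194 0.0459]
z>45 [327 209   3   2   5] [328.2 209.6] [ 0.5658 -0.0282  0.0463]
z>45 [257 213   3   2   5] [258.2 213.4] [0.5593 0.1111 0.0458]
z>45 [372 214   8   6  41] [375.7073 216.5366] [ 0.5509 -0.1184  0.0564]
z>45 [256 216   7   8  16] [259.3125 219.375 ] [0.5473 0.1089 0.0461]
z>45 [255 222   4   3   7] [256.2857 223.    ] [0.5402 0.115  0.0465]
z>45 [260 224   4   4   5] [261.8 225.4] [0.5354 0.1041 0.0454]
z>45 [258 227   3   2   4] [259.25 227.5 ] [0.5312 0.1091 0.046 ]
z>45 [258 230   1   4   4] [258.  231.5] [0.5233 0.1117 0.0458]
z>45 [260 230   4   6  14] [261.6429 232.5714] [0.5215 0.1038 0.0993]
wood hi [306 176  83  25 127] [353.7638 186.3858] [ 0.6119 -0.0804  0.0449] [0.633  0.0144 0.0584] [ 0.5863 -0.1485  0.0337]
wood hi [251 207  15  30 218] [258.078  221.5642] [0.5431 0.1114 0.0446] [0.5722 0.1254 0.0477] [0.5144 0.0978 0.0267]
wood hi [344 213   5   6  12] [345.5  214.75] [ 0.5559 -0.065   0.0323] [ 0.5596 -0.0633  0.0421] [ 0.5496 -0.0688  0.0225]
wood hi [350 213  30   7 147] [365.2313 216.3401] [ 0.552  -0.1017  0.0424] [ 0.5591 -0.073   0.0608] [ 0.5459 -0.1301  0.0275]
wood hi [310 215   4   2   4] [311.5  215.75] [0.5544 0.0035 0.0325] [0.5562 0.0057 0.0388] [0.5536 0.0012 0.0253]
```

View pics/crop0.png

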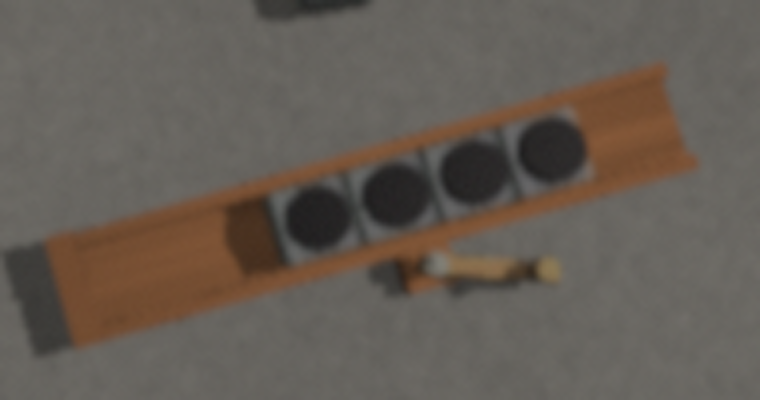

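```bash
cat >> h.py <<'E'
def ray(n,px,z):
    c=optics.calibration(n);R=cv2.Rodrigues(c['rvec'])[0]
    C=-R.T@c['tvec'];r=R.T@np.array([(px[0]-c['cx'])/c['fx'],(px[1]-c['cy'])/c['fy'],1])
    return (C+r*(z-C[2])/r[2])[:2]
E
python3 - <<'E'
from h import *
from scipy.optimize import least_squares
np.set_printoptions(precision=4,suppress=True)
f=lambda u,v,z:ray('top',((u+.5)/4-.5+240,(v+.5)/4-.5+150),z)
lids=np.array([f(318,217,.056),f(397,195,.056),f(474,172,.056),f(551,150,.056)])
piv=f(437,264,.037);peg=f(548,270,.058)
A=[f(665,65,.016),f(697,163,.016),f(47,243,.044),f(75,347,.044)]
M=np.array([[-.17,-.029],[-.17,.029],[.165,-.029],[.165,.029]])
print(lids,piv,peg,A)
def T(q,m):
    c,s=np.cos(q[2]),np.sin(q[2]);return np.array(m)@np.array([[c,s],[-s,c]])+q[:2]
def res(q):
    L=[[q[3]-.04*i,0] for i in range(4)]
    return np.concatenate([(T(q,L)-lids).ravel(),(T(q,M)-A).ravel(),T(q,[-.0205,.038])-piv])
o=least_squares(res,[.58,-.03,1.8,.03]);q=o.x
print(q,np.degrees(q[2]),(o.fun*1000).round(1))
v=peg-T(q,[-.0205,.038]);print('peg r',np.hypot(*v),'keeper',np.angle(np.exp(1j*(np.arctan2(v[1],v[0])-q[2]-np.pi))))
print('travel',.150-.02-q[3],'x dir',T(q,[1,0])-q[:2],'rear face',T(q,[q[3]-.14,0]),'home rear',T(q,[-.01,0]),'pivot',T(q,[-.0205,.038]))
E
```

```text
[[ 0.5766 -0.0092]
 [ 0.5871 -0.0481]
 [ 0.5981 -0.0861]
 [ 0.6087 -0.1241]] [ 0.5539 -0.0707] [ 0.5497 -0.1197] [array([ 0.6574, -0.1965]), array([ 0.6059, -0.2105]), array([0.5655, 0.1247]), array([0.5137, 0.1111])]
[ 0.585  -0.0404  1.8489  0.0325] 105.93672354806453 [-0.5 -0.  -0.1  0.4 -0.1 -0.   0.3 -0.5  2.2  0.6 -2.1 -1.4  2.   1.5
 -1.9 -0.8  0.2  0.2]
peg r 0.049350054074238675 keeper -0.36740644406572875
travel 0.09753254761891182 x dir [-0.2746  0.9616] rear face [ 0.6145 -0.1438] home rear [ 0.5877 -0.05  ] pivot [ 0.5541 -0.0706]
```

```bash
python3 -m creep '[[[0.455,-0.689,0,0,0,-0.988,0],[0.455,-0.689,0,0,0,-0.988,0],[0.455,-0.689,0,0,0,-0.988,0],[0.455,-0.689,0,0,0,-0.988,0],[0.455,-0.689,0,0,0,-0.988,0],[0.455,-0.689,0,0,0,-0.988,0],[0.455,-0.689,0,0,0,-0.988,0],[0.455,-0.689,0,0,0,-0.988,0],[0.455,-0.689,0,0,0,-0.988,0],[0.455,-0.689,0,0,0,-0.988,0],[0.455,-0.689,0,0,0,-0.988,0],[0.455,-0.689,0,0,0,-0.988,0]]]'
python3 -m creep '[[[0.455,-0.689,0,0,0,-0.988,0],[0.455,-0.689,0,0,0,-0.988,0],[0.455,-0.689,0,0,0,-0.988,0],[0.455,-0.689,0,0,0,-0.988,0],[0.455,-0.689,0,0,0,-0.988,0],[0.455,-0.689,0,0,0,-0.988,0],[0.455,-0.689,0,0,0,-0.988,0],[0.455,-0.689,0,0,0,-0.988,0],[0.455,-0.689,0,0,0,-0.988,0],[0.455,-0.689,0,0,0,-0.988,0],[0.455,-0.689,0,0,0,-0.988,0],[0.455,-0.689,0,0,0,-0.988,0]]]'
```

```text
t: 1.1
ee_pos: [0.3934, 0.1785, 0.4043]
orientation: [[-0.694, 0.72, -0.001], [0.72, 0.694, -0.0], [0.0, -0.001, -1.0]]
force: [-0.1, -0.2, -0.7]
finger_gap: 0.0002
grasp_force: 0.0
t: 2.1
ee_pos: [0.6214, -0.1644, 0.4024]
orientation: [[-0.274, 0.962, -0.003], [0.962, 0.274, 0.001], [0.002, -0.003, -1.0]]
force: [-0.8, 0.5, -0.8]
finger_gap: 0.0003
grasp_force: 0.0
```

```bash
python3 -m creep '[[[0,0,-0.07,0,0,0,0],[0,0,-0.14,0,0,0,0],[0,0,-0.21,0,0,0,0],[0,0,-0.28,0,0,0,0],[0,0,-0.34,0,0,0,0],[0,0,-0.38,0,0,0,0],[0,0,-0.4,0,0,0,0],[0,0,-0.415,0,0,0,0],[0,0,-0.415,0,0,0,0]]]'
python3 - <<'E'
from workcell import optics
import cv2
p,d=optics.get_image("scene");cv2.imwrite("pics/s1.png",cv2.resize(p[160:330,60:290,::-1],None,fx=3,fy=3))
E
```

```text
t: 2.85
ee_pos: [0.6199, -0.163, 0.1969]
orientation: [[-0.276, 0.961, -0.001], [0.961, 0.276, 0.0], [0.0, -0.0, -1.0]]
force: [0.4, -0.4, 0.3]
finger_gap: 0.0001
grasp_force: 0.0
```

View pics/s1.png

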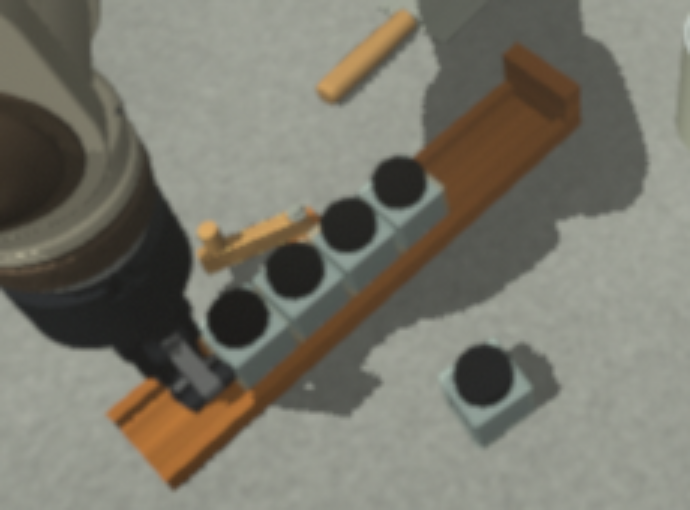

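The fingertips are in the channel at crop (200,405), about 10 mm behind the last jar and centred. Next I push gently.

```bash
python3 -m creep '[[[-0.0011,0.0038,0,0,0,0,0],[-0.0022,0.0077,0,0,0,0,0],[-0.0033,0.0115,0,0,0,0,0],[-0.0044,0.0154,0,0,0,0,0],[-0.0055,0.0192,0,0,0,0,0],[-0.0066,0.0231,0,0,0,0,0],[-0.0077,0.0269,0,0,0,0,0],[-0.0093,0.0327,0,0,0,0,0],[-0.0110,0.0385,0,0,0,0,0],[-0.0132,0.0462,0,0,0,0,0],[-0.0154,0.0538,0,0,0,0,0],[-0.0176,0.0615,0,0,0,0,0],[-0.0198,0.0692,0,0,0,0,0],[-0.0220,0.0769,0,0,0,0,0],[-0.0242,0.0846,0,0,0,0,0],[-0.0264,0.0923,0,0,0,0,0],[-0.0286,0.1,0,0,0,0,0],[-0.0308,0.1077,0,0,0,0,0],[-0.0330,0.1154,0,0,0,0,0],[-0.0352,0.1231,0,0,0,0,0]]]'
cat > chk.py <<'E'
from h import *
from workcell import state
import sys
np.set_printoptions(precision=1,suppress=True)
q=[.585,-.0404,1.8489];X=np.array([np.cos(q[2]),np.sin(q[2])]);Y=np.array([-X[1],X[0]])
def rk(w): v=np.array(w)[:2]-q[:2];return np.array([v@X,v@Y])*1000
if __name__=='__main__':
    s=state();f=s['force'];print('t',s['t'],'tcp rack mm',rk(s['ee_pos']),'z',s['ee_pos'][2],'F rack',f[:2]@X,f[:2]@Y,f[2])
    p,d=optics.get_image('top');cv2.imwrite(sys.argv[1],cv2.resize(p[150:250,240:430,::-1],None,fx=4,fy=4,interpolation=cv2.INTER_CUBIC))
    n,l,st,c=cv2.connectedComponentsWithStats((p.astype(int).sum(2)<90).astype(np.uint8))
    for i in range(1,n):
        if 80<st[i,4]<300: 
            r=rk(ray('top',c[i],.056))
            if abs(r[1])<12: print('dark blob',st[i],r)
E
python3 chk.py pics/t1.png
```

```text
t: 4.57
ee_pos: [0.6023, -0.1024, 0.1972]
orientation: [[-0.274, 0.962, -0.0], [0.962, 0.274, -0.0], [-0.0, -0.0, -1.0]]
force: [1.1, -3.9, 3.3]
finger_gap: -0.0004
grasp_force: 2.1
t 4.5667 tcp rack mm [-64.4   0.4] z 0.19718125151372493 F rack -3.9982178280744107 0.04888992679363099 3.285011463102509
dark blob [325 195  14  13 140] [7.  0.4]
dark blob [306 200  14  13 137] [46.3  0.3]
dark blob [287 206  13  13 132] [86.2  0.5]
```

```bash
python3 -m creep '[[[-0.0016,0.0058,0,0,0,0,0],[-0.0033,0.0115,0,0,0,0,0],[-0.0049,0.0173,0,0,0,0,0],[-0.0066,0.0231,0,0,0,0,0],[-0.0082,0.0288,0,0,0,0,0],[-0.0099,0.0346,0,0,0,0,0],[-0.0115,0.0404,0,0,0,0,0],[-0.0132,0.0462,0,0,0,0,0],[-0.0148,0.0519,0,0,0,0,0],[-0.0165,0.0577,0,0,0,0,0],[-0.0176,0.0615,0,0,0,0,0],[-0.0187,0.0654,0,0,0,0,0],[-0.0192,0.0673,0,0,0,0,0],[-0.0198,0.0692,0,0,0,0,0],[-0.0203,0.0712,0,0,0,0,0],[-0.0209,0.0731,0,0,0,0,0],[-0.0214,0.075,0,0,0,0,0],[-0.0220,0.0769,0,0,0,0,0]]]'
python3 chk.py pics/t2.png
```

```text
t: 6.12
ee_pos: [0.5914, -0.0643, 0.1971]
orientation: [[-0.274, 0.962, -0.0], [0.962, 0.274, 0.0], [0.0, -0.0, -1.0]]
force: [-0.2, -2.3, -0.3]
finger_gap: 0.0
grasp_force: 1.2
t 6.1167 tcp rack mm [-24.7   0.4] z 0.19710110217423787 F rack -2.1228281598359464 0.7645699035811733 -0.29655213993006424
dark blob [306 200  14  13 134] [46.3  0.5]
dark blob [287 206  13  13 132] [86.   0.4]
dark blob [268 212  13  13 126] [125.6   0.4]
```

```bash
python3 -m creep '[[[-0.0003,0.001,0,0,0,0,0],[-0.0006,0.0019,0,0,0,0,0],[-0.0008,0.0029,0,0,0,0,0],[-0.0011,0.0038,0,0,0,0,0],[-0.0014,0.0048,0,0,0,0,0]]]'
python3 -m creep '[[[-0.0003,0.001,0,0,0,0,0],[-0.0006,0.0019,0,0,0,0,0]]]' | grep -E 'pos|^force'
python3 -m creep '[[[-0.0003,0.001,0,0,0,0,0]]]' | grep -E 'pos|^force'
```

```text
t: 6.58
ee_pos: [0.5907, -0.0619, 0.1971]
orientation: [[-0.274, 0.962, -0.0], [0.962, 0.274, 0.0], [0.0, -0.0, -1.0]]
force: [1.0, -2.9, -0.7]
finger_gap: 0.0002
grasp_force: 1.0
ee_pos: [0.5904, -0.061, 0.1971]
force: [0.1, -2.5, -1.3]
ee_pos: [0.5903, -0.0604, 0.1971]
force: [0.4, -1.6, -0.9]
```

```bash
for i in 1; do python3 -m creep '[[[-0.0002,0.0006,0,0,0,0,0],[-0.0003,0.0012,0,0,0,0,0]]]' | grep -E 'pos|^force'; done
python3 -m creep '[[[-0.0002,0.0006,0,0,0,0,0],[-0.0002,0.0006,0,0,0,0,0]]]' | grep -E 'pos|^force'
```

```text
ee_pos: [0.5901, -0.0599, 0.1971]
force: [-0.2, -2.8, -0.8]
ee_pos: [0.5901, -0.0598, 0.1972]
force: [0.9, -4.6, -1.2]
```

```bash
python3 chk.py pics/t3.png
```

```text
t 7.1667 tcp rack mm [-20.    0.4] z 0.1972063270147118 F rack -4.7001149544619425 0.37263749055913137 -1.2446254981299156
dark blob [304 201  14  13 139] [50.4  0.7]
dark blob [285 207  13  13 130] [90.4  0.6]
dark blob [266 213  12  12 121] [130.3   0.6]
```

```bash
python3 -m creep '[[[-0.0002,0.0006,0,0,0,0,0],[-0.0002,0.0006,0,0,0,0,0]]]' | grep -E 'pos|^force'
python3 -m creep '[[[-0.0002,0.0006,0,0,0,0,0],[-0.0002,0.0006,0,0,0,0,0]]]' | grep -E 'pos|^force'
```

```text
ee_pos: [0.59, -0.0597, 0.1973]
force: [1.7, -6.9, -0.8]
ee_pos: [0.59, -0.0596, 0.1973]
force: [1.6, -7.5, -0.9]
```

Jar 1 sits at 130 mm and the force rises from about 2.5 N to 7.5 N while the tool stalls, so the row is home. Next I back off and raise the tool, turning it for the keeper.

```bash
python3 -m creep '[[[0.0033,-0.0115,0,0,0,0,0],[0.0066,-0.0231,0,0,0,0,0],[0.011,-0.0385,0,0,0,0,0],[0.011,-0.0385,0.05,0,0,0,0],[0.011,-0.0385,0.1,0,0,-0.2,0],[0.011,-0.0385,0.15,0,0,-0.45,0],[0.011,-0.0385,0.15,0,0,-0.7,0],[0.011,-0.0385,0.15,0,0,-0.96,0],[0.011,-0.0385,0.15,0,0,-0.96,0]]]'
python3 -m creep '[[[0,0,0,0,0,-0.25,0],[0,0,0,0,0,-0.5,0],[0,0,0,0,0,-0.75,0],[0,0,0,0,0,-0.96,0],[0,0,0,0,0,-0.96,0]]]'
cat > kp.py <<'E'
from chk import *
a=np.radians(-55);n=np.array([np.cos(a),np.sin(a)]);t=np.array([-n[1],n[0]])
def pc(th,gap=0):
    peg=np.array([-20.5,38])+50*np.array([-np.cos(th),-np.sin(th)])
    return peg-n*(17+gap)-t*7
if __name__=='__main__':
    s=state();p=s['ee_pos'];print('tcp rack',rk(p),p)
    R=np.stack([X,Y],1)
    for th,g in [(-.367,10),(-.367,0)]+[(x,0) for x in (-.2,0,.2,.4,.6,.8,1,1.2,1.4,1.5,1.57)]:
        w=R@(pc(th,g)/1000)+q[:2];print(th,g,pc(th,g),'share from now',((w-p[:2])/.5).round(4))
E
python3 -c "
import numpy as np;np.set_printoptions(suppress=True)" ; sed -i 's/precision=1/precision=4/' chk.py; python3 kp.py; python3 chk.py pics/t4.png
```

```text
t: 8.3
ee_pos: [0.5956, -0.0787, 0.2727]
orientation: [[0.206, 0.978, 0.001], [0.978, -0.206, 0.0], [0.001, 0.001, -1.0]]
force: [-0.6, 0.5, 0.0]
finger_gap: 0.0001
grasp_force: 0.0
t: 8.72
ee_pos: [0.5953, -0.0785, 0.2717]
orientation: [[0.631, 0.776, -0.001], [0.776, -0.631, 0.0], [-0.0, -0.001, -1.0]]
force: [0.7, 0.2, 0.5]
finger_gap: -0.0002
grasp_force: 0.0
tcp rack [-39.4896   0.5304] [ 0.5953 -0.0785  0.2717]
-0.367 10 [-88.391   74.0429] share from now [-0.1145 -0.1344]
-0.367 0 [-82.6553  65.8514] share from now [-0.1019 -0.1189]
-0.2 0 [-84.9882  57.844 ] share from now [-0.0852 -0.119 ]
0 0 [-85.9849  47.9105] share from now [-0.0656 -0.1154]
0.2 0 [-84.9882  37.9771] share from now [-0.047  -0.1081]
0.4 0 [-82.0379  28.4396] share from now [-0.0303 -0.0972]
0.6 0 [-77.2516  19.6784] share from now [-0.0161 -0.0831]
0.8 0 [-70.8202  12.0427] share from now [-0.0049 -0.0666]
1 0 [-63.      5.837] share from now [ 0.0027 -0.0481]
1.2 0 [-54.1028   1.3086] share from now [ 0.0065 -0.0285]
1.4 0 [-44.4832  -1.3619] share from now [ 0.0064 -0.0086]
1.5 0 [-39.5217  -1.9642] share from now [0.0048 0.0013]
1.57 0 [-36.0247  -2.0894] share from now [0.0031 0.0081]
t 8.7167 tcp rack mm [-39.4896   0.5304] z 0.27171674440778515 F rack 0.03302839163624119 -0.72218384478533 0.4949174964676855
dark blob [323 195  14  13 128] [11.1666  0.2296]
dark blob [304 201  14  13 140] [50.6931  0.724 ]
dark blob [285 207  13  13 130] [90.4927  0.4895]
dark blob [266 212  12  13 125] [130.1861   0.3065]
```

View pics/t4.png

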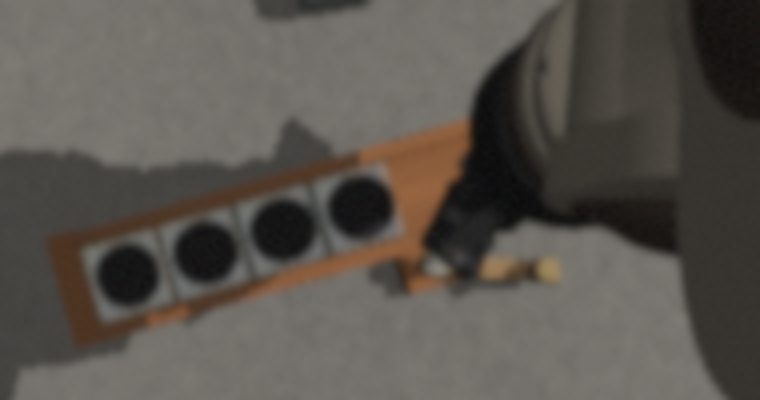

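The jars are home and touching, with lids at crop (128,275) to (360,208). The keeper is undisturbed, with its peg at (547,270).

```bash
python3 -m creep '[[[-0.06,-0.07,0,0,0,0,0],[-0.1145,-0.1344,0,0,0,0,0],[-0.1145,-0.1344,0,0,0,0,0],[-0.1145,-0.1344,-0.05,0,0,0,0],[-0.1145,-0.1344,-0.09,0,0,0,0],[-0.1145,-0.1344,-0.109,0,0,0,0],[-0.1145,-0.1344,-0.109,0,0,0,0]]]'
python3 kp.py; python3 - <<'E'
from workcell import optics
import cv2
p,d=optics.get_image("scene");cv2.imwrite("pics/s2.png",cv2.resize(p[160:330,60:290,::-1],None,fx=3,fy=3))
E
```

```text
t: 9.35
ee_pos: [0.5374, -0.1453, 0.2152]
orientation: [[0.627, 0.779, -0.004], [0.779, -0.627, 0.001], [-0.002, -0.004, -1.0]]
force: [-0.6, 1.0, -0.3]
finger_gap: -0.0001
grasp_force: 0.0
tcp rack [-87.7828  74.5987] [ 0.5374 -0.1453  0.2152]
-0.367 10 [-88.391   74.0429] share from now [ 0.0014 -0.0009]
-0.367 0 [-82.6553  65.8514] share from now [0.014  0.0147]
-0.2 0 [-84.9882  57.844 ] share from now [0.0307 0.0146]
0 0 [-85.9849  47.9105] share from now [0.0503 0.0181]
0.2 0 [-84.9882  37.9771] share from now [0.0689 0.0255]
0.4 0 [-82.0379  28.4396] share from now [0.0856 0.0364]
0.6 0 [-77.2516  19.6784] share from now [0.0998 0.0504]
0.8 0 [-70.8202  12.0427] share from now [0.111 0.067]
1 0 [-63.      5.837] share from now [0.1186 0.0854]
1.2 0 [-54.1028   1.3086] share from now [0.1225 0.105 ]
1.4 0 [-44.4832  -1.3619] share from now [0.1223 0.125 ]
1.5 0 [-39.5217  -1.9642] share from now [0.1207 0.1349]
1.57 0 [-36.0247  -2.0894] share from now [0.1191 0.1416]
```

View pics/s2.png

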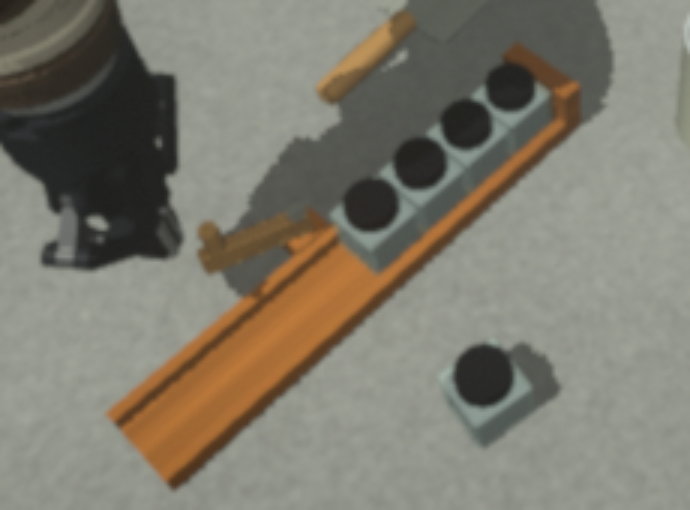

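```bash
python3 - <<'E'
from h import *
from workcell import state
s=state();c=optics.calibration('scene');K=np.array([[c['fx'],0,c['cx']],[0,c['fy'],c['cy']],[0,0,1]])
R=np.array(s['orientation']);p=np.array(s['ee_pos'])
L=np.array([[0,0,.173],[0,.0145,.173],[0,-.0145,.173],[.011,0,.173],[0,.04,.101],[0,-.04,.101],[0,.057,.16],[0,-.057,.16]])
u=cv2.projectPoints((L@R.T+p),c['rvec'],c['tvec'],K,None)[0][:,0]
print(((u-[60,160])*3).round(),s['finger_gap'])
E
```

```text
[[163. 244.]
 [154. 266.]
 [172. 223.]
 [181. 246.]
 [ 92. 242.]
 [148. 118.]
 [119. 322.]
 [189. 153.]] 1.2235054486214144e-05
```

The tip projects to crop (163,244), right where the pads show. The peg is just ahead at (210,237), so I start sweeping it along its arc.

```bash
python3 -m creep '[[[0.0063,0.0078,0,0,0,0,0],[0.0126,0.0156,0,0,0,0,0],[0.021,0.0155,0,0,0,0,0],[0.0293,0.0155,0,0,0,0,0],[0.039,0.0169,0,0,0,0,0],[0.0489,0.019,0,0,0,0,0],[0.0583,0.0224,0,0,0,0,0],[0.0675,0.0264,0,0,0,0,0],[0.0762,0.0315,0,0,0,0,0],[0.0842,0.0373,0,0,0,0,0],[0.0916,0.044,0,0,0,0,0],[0.0984,0.0513,0,0,0,0,0],[0.1044,0.0594,0,0,0,0,0],[0.1096,0.0679,0,0,0,0,0],[0.1138,0.077,0,0,0,0,0],[0.1172,0.0863,0,0,0,0,0],[0.1196,0.096,0,0,0,0,0],[0.1211,0.1059,0,0,0,0,0],[0.1211,0.1059,0,0,0,0,0]]]'
python3 kp.py;python3 - <<'E'
from workcell import optics
import cv2
p,d=optics.get_image("scene");cv2.imwrite("pics/s3.png",cv2.resize(p[160:330,60:290,::-1],None,fx=3,fy=3))
E
```

```text
t: 10.98
ee_pos: [0.5987, -0.0914, 0.2175]
orientation: [[0.63, 0.777, -0.001], [0.777, -0.63, 0.001], [0.0, -0.001, -1.0]]
force: [-0.6, 1.1, 0.3]
finger_gap: -0.0003
grasp_force: 0.0
tcp rack [-52.8059   0.8697] [ 0.5987 -0.0914  0.2175]
-0.367 10 [-88.391   74.0429] share from now [-0.1212 -0.1086]
-0.367 0 [-82.6553  65.8514] share from now [-0.1086 -0.0931]
-0.2 0 [-84.9882  57.844 ] share from now [-0.0919 -0.0932]
0 0 [-85.9849  47.9105] share from now [-0.0722 -0.0896]
0.2 0 [-84.9882  37.9771] share from now [-0.0537 -0.0823]
0.4 0 [-82.0379  28.4396] share from now [-0.037  -0.0714]
0.6 0 [-77.2516  19.6784] share from now [-0.0227 -0.0573]
0.8 0 [-70.8202  12.0427] share from now [-0.0116 -0.0408]
1 0 [-63.      5.837] share from now [-0.004  -0.0223]
1.2 0 [-54.1028   1.3086] share from now [-0.0001 -0.0027]
1.4 0 [-44.4832  -1.3619] share from now [-0.0003  0.0172]
1.5 0 [-39.5217  -1.9642] share from now [-0.0018  0.0271]
1.57 0 [-36.0247  -2.0894] share from now [-0.0035  0.0339]
```

View pics/s3.png

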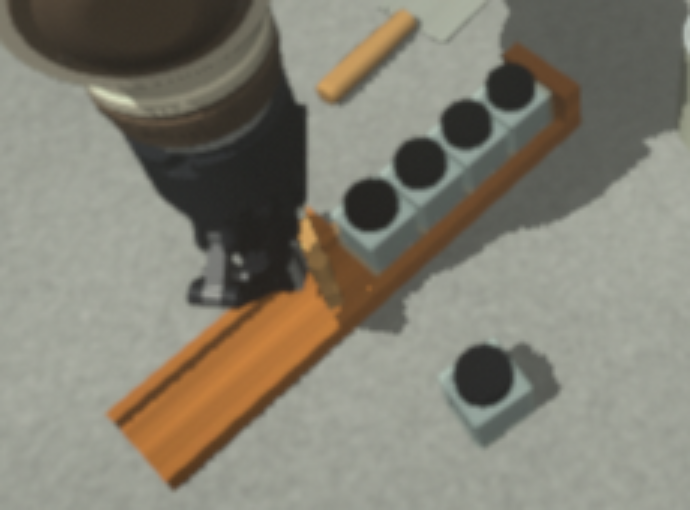

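The keeper has followed to roughly 1.2 rad, with its bar from crop (310,215) to (335,305). The jars haven't moved. I continue slowly to the end of its travel.

```bash
python3 -m creep '[[[-0.0001,0.005,0,0,0,0,0],[-0.0002,0.01,0,0,0,0,0],[-0.0003,0.015,0,0,0,0,0],[-0.0006,0.0195,0,0,0,0,0],[-0.0012,0.0235,0,0,0,0,0],[-0.0018,0.0271,0,0,0,0,0],[-0.0024,0.0295,0,0,0,0,0],[-0.003,0.032,0,0,0,0,0],[-0.003,0.032,0,0,0,0,0]]]' | grep -E 'pos|^force'
python3 -m creep '[[[-0.0005,0.0019,0,0,0,0,0],[-0.0005,0.0019,0,0,0,0,0]]]' | grep -E 'pos|^force'
python3 -m creep '[[[-0.0003,0.001,0,0,0,0,0],[-0.0003,0.001,0,0,0,0,0]]]' | grep -E 'pos|^force'
python3 chk.py pics/t5.png
```

```text
ee_pos: [0.5971, -0.0763, 0.2177]
force: [-0.2, 0.8, -0.1]
ee_pos: [0.5969, -0.0755, 0.2177]
force: [-0.4, -0.2, 0.2]
ee_pos: [0.5967, -0.075, 0.2177]
force: [0.1, -0.8, -0.1]
t 12.1167 tcp rack mm [-36.5297  -1.7852] z 0.21769571202749383 F rack -0.7470075524849995 0.1517648579105666 -0.06928434297859103
dark blob [324 195  13  13 132] [10.5191  0.8762]
dark blob [304 201  14  13 137] [50.43    0.7007]
dark blob [285 207  13  13 128] [90.4055  0.457 ]
dark blob [266 213  12  12 122] [130.301    0.5555]
```

Still short of the limit; 0.5 mm steps until the force rises.

```bash
python3 -m creep '[[[-0.0003,0.001,0,0,0,0,0],[-0.0003,0.001,0,0,0,0,0]]]' | grep -E 'pos|^force'
python3 -m creep '[[[-0.0003,0.001,0,0,0,0,0],[-0.0003,0.001,0,0,0,0,0]]]' | grep -E 'pos|^force'
python3 -m creep '[[[-0.0003,0.001,0,0,0,0,0],[-0.0003,0.001,0,0,0,0,0]]]' | grep -E 'pos|^force'
```

```text
ee_pos: [0.5966, -0.0745, 0.2177]
force: [-0.4, -0.9, 0.1]
ee_pos: [0.5964, -0.074, 0.2177]
force: [0.0, -0.6, 0.4]
ee_pos: [0.5963, -0.0735, 0.2177]
force: [-0.4, -0.7, 0.9]
```

```bash
python3 -m creep '[[[-0.0003,0.001,0,0,0,0,0],[-0.0003,0.001,0,0,0,0,0]]]' | grep -E 'pos|^force'
python3 -m creep '[[[-0.0003,0.001,0,0,0,0,0],[-0.0003,0.001,0,0,0,0,0]]]' | grep -E 'pos|^force'
python3 - <<'E'
from workcell import optics
import cv2
p,d=optics.get_image("scene");a=cv2.resize(p[210:270,140:220,::-1],None,fx=5,fy=5)
p,d=optics.get_image("top");b=cv2.resize(p[180:240,310:390,::-1],None,fx=5,fy=5)
cv2.imwrite("pics/s4.png",cv2.hconcat([a,b]))
E
```

```text
ee_pos: [0.5961, -0.073, 0.2177]
force: [0.6, 1.1, 1.1]
ee_pos: [0.596, -0.0726, 0.2177]
force: [0.2, -3.1, -1.0]
```

View pics/s4.png

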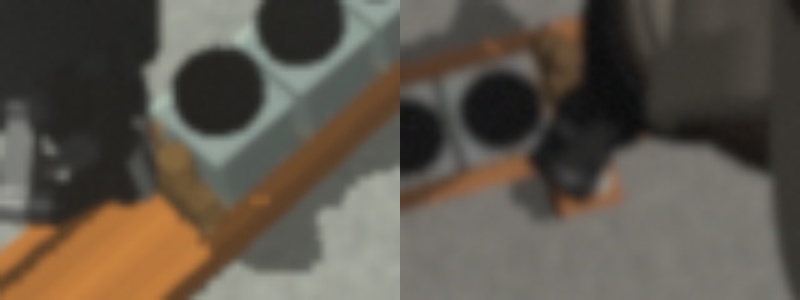

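The bar lies square behind jar 4 and the force has jumped to 3 N, so it's at its end of travel. I back off, raise the tool and check.

```bash
python3 -m creep '[[[0.004,-0.0144,0,0,0,0,0],[0.0082,-0.0288,0,0,0,0,0],[0.014,-0.05,0,0,0,0,0],[0.014,-0.05,0.06,0,0,0,0],[0.014,-0.05,0.14,0,0,0,0],[0.014,-0.05,0.22,0,0,0,0],[-0.05,-0.12,0.28,0,0,0,0],[-0.12,-0.2,0.28,0,0,0,0],[-0.2,-0.28,0.28,0,0,0,0],[-0.28,-0.36,0.28,0,0,0,0],[-0.3,-0.4,0.28,0,0,0,0],[-0.3,-0.4,0.28,0,0,0,0]]]' | grep -E 'pos|^force'
python3 chk.py pics/t6.png; python3 - <<'E'
from workcell import optics
import cv2
p,d=optics.get_image("scene");a=cv2.resize(p[160:290,90:270,::-1],None,fx=3,fy=3)
cv2.imwrite("pics/s5.png",a)
E
```

```text
ee_pos: [0.4439, -0.2748, 0.3582]
force: [0.5, -0.8, 0.2]
t 14.1 tcp rack mm [-186.6944  200.0141] z 0.35817204652912205 F rack -0.848341642992815 -0.23131490772871002 0.18162257401991141
```

View pics/t6.png

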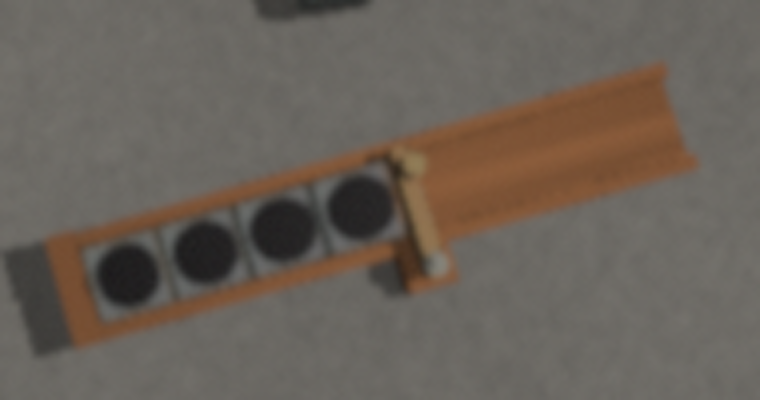

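View pics/s5.png

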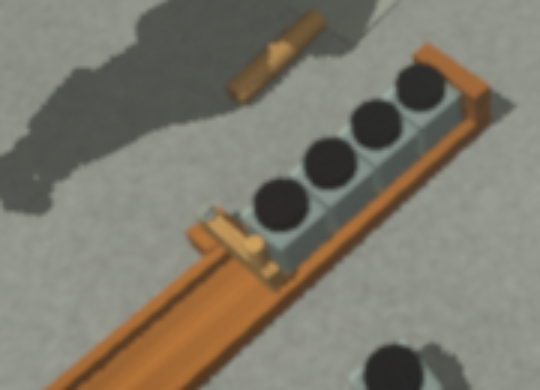

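The row is home with even lid spacing, and the bar lies across the channel with its peg at crop (411,162). A quick numeric angle check follows.

```bash
python3 - <<'E'
from chk import *
g=cv2.imread('pics/t6.png');h=cv2.cvtColor(g,cv2.COLOR_BGR2HSV)
f=lambda u,v,z:rk(ray('top',((u+.5)/4-.5+240,(v+.5)/4-.5+150),z))
for n,c,z in(('peg',(411,162),.058),('pivot',(437,264),.037)):print(n,f(*c,z))
v=f(411,162,.058)-np.array([-20.5,38]);print('keeper',np.arctan2(-v[1],-v[0]))
for c in((128,275),(205,252),(283,230),(361,207)):print('lid',f(*c,.056))
print('bar end mid',f(405,150,.037))
E
```

```text
peg [-19.0491 -13.435 ]
pivot [-20.5988  38.2535]
keeper 1.5989982402402003
lid [130.0368   0.5282]
lid [90.5347  0.3549]
lid [50.6916  0.7904]
lid [10.6909  0.7555]
bar end mid [-22.7423 -21.1752]
```

The keeper reads about 1.6 rad, the jars sit at 130, 90, 50 and 10 mm, and the robot is clear of everything. I'm handing in.

```bash
python3 -c "
from workcell import order
print(order.sign_off())"
```

```text
the job is handed in; nothing more can be done
None
```

The job is handed in: the four jars are home against the stop with no visible gaps, the keeper lies square across the rack behind the last jar, and the spare jar, brush pot and palette knife were never touched (about 14 s of 51 s used).

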